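# Clamp a tube rack on the shaker with a quarter-turn T-stud

### The job

Clamp the orange tube rack for shaking: take the blue-handled clamp stud out of its holder and drop its T-head into the shaker's slot behind the rack. With the stud, slide the rack along until it has pushed the rubber bumper all the way in and sits firmly against it, pressing gently; then turn the stud a quarter turn clockwise so that it locks under the slot's lips, touching the rack, and let go. Do not force anything, and leave the other things on the bench where they are.

Things in the scene. Friction and masses are not known exactly. Their poses are not given: they have to be found in the camera images.
- shaker: Fixed benchtop shaker: white housing 340 (x) x 160 mm, flat aluminium deck 75 mm above the bench. Origin: centre of its underside, z up. Two dark rims along x on the deck, 10 mm high, inner faces at y = +-43 mm, guide the rack. End stop at the deck's +x end; the stud goes into the slot on the free -x side of the rack.
- slot (a point): Middle of the T-slot's mouth, at the level of the deck's top (75 mm up), same axes as the shaker. The slot runs the deck's whole 340 mm along x: mouth 16 mm wide between lips 10 mm thick; below them a channel 27.5 mm wide and 10 mm high.
- stop: Blue block 20 (along the slot) x 100 x 32 mm fixed on the deck's +x end; origin: centre of its underside, axes as the shaker. From its face (10 mm towards -x) a screw with a black rubber bumper, 22 mm across, points at the rack. The screw's length is not reported and varies: the bumper, pushed in, ends 20 to 50 mm before that face. It gives 6 mm (under 0.5 N), then is rigid.
- rack: Loose orange tube rack, 90 mm (x, along the slot) x 80 x 22 mm, coloured caps rising to 26 mm in its +x half, about 0.2 kg. It lies on the deck across the slot between the rims. Origin: centre of its underside; x axis towards the end stop; its near face, for the stud to push, is 45 mm from the origin towards -x.
- stud: Loose steel clamp stud, 86 mm tall, 0.12 kg, upright. Origin: centre of the T-head's underside, z up. Head 25 (x) x 13 (y) x 7 mm, lowest 3 mm tapered to 20 x 9; shank 10 mm thick; black round collar 28 mm across, 18.5 to 38.5 mm above the origin, rests on holder or deck. In the slot it turns clockwise (from above) freely, stopping about 15 degrees past a quarter turn; the other way it jams.
- grip (a point): Middle of the stud's blue grip bar, 72 mm above the stud's origin; stud's axes. The bar is 34 mm along x (parallel to the T-head), 12 mm thick along y, 28 mm high (58 to 86 mm above the stud's origin). A half turn about z makes no difference.
- holder: Grey holder block, fixed, 70 (x) x 50 x 32 mm, with a pocket 30 x 18 mm, 24 mm deep, in which the stud's head hangs, its bar along the holder's x axis. Origin: centre of its underside, on the bench.
- bottle: Bystander: amber glass jar with a white cap, 42 mm across, 85 mm tall. Origin: centre of its underside.
- tubebox: Bystander: blue box with a clear lid, 87 x 62 x 55 mm. Origin: centre of its underside.
- timer: Bystander: white bench timer, 65 x 65 x 18 mm. Origin: centre of its underside.

How it is judged:
By the outcome, as a careful person would: the job done as asked, in the order asked, and still so for the second after the job is handed in, with the robot touching nothing.
It also fails if it takes over 64 s, if anything falls off the work surface, if the arm or the gripper's body presses on something with over 40 N, if the wrist force passes 120 N, or if a joint passes its speed limit or range.

### The arm

A 6-joint arm with a two-finger parallel gripper is mounted at the origin on the work surface. World frame = base frame: x ahead of the robot, y to its left, z up, the work surface at z = 0. Lengths are in mm, angles in rad, forces in N, time in s.
With the tool pointing down it reaches from about 275 to 725 mm from the base axis. Payload 5.6 kg.
Tool frame: the origin (TCP) lies at the centre of the arm's flange, where the gripper is bolted on; the fingertips stand 173 mm ahead of it and the grasp point (between the pads) lies 155 mm ahead of it; x points along the fingers, y is the direction in which the jaws open and shut, and the axes are right-handed (so a half turn about x gives the same grasp; the last joint's range is limited). The gripper opens to 85 mm and grips with 20 to 120 N. Pads are 22 mm wide; open, the fingers measure 114 mm over their backs; the gripper's body (76 mm by 85 mm) begins 54 mm behind the grasp point. The pads swing forward as they close: fully open they stand 13 mm farther back than shut.
Start: joints at [1.581, 0.255, 0.108, 0, -1.424, -0.285], TCP at [149.218, 529.365, 404.683] pointing down, gripper open.
Joint ranges: [-2.95, 2.95], [-1.21, 1.97], [-1.09, 1.5], [-2.87, 1.71], [-2.94, -0.07], [-3.05, 3.05]. Speed limits (rad/s): [2.57, 2.57, 3.14, 3.14, 3.14, 3.14].

### API

Orientations are given as a rotation vector (axis times angle).
In Python, from rig import get_state, eyes, order gives the robot as it stands.
- The arm moves only by the tool play_rows, never from a script. Its argument "deltas" is one flat list of numbers, 7 for each row, row after row: the shift along the world's x, y, z in cm, then the turn, a rotation vector about the world's x, y, z in rad, then the opening, from 0 (shut) to 1 (fully open). A call has 1 to 12 rows; each row shifts and turns the commanded pose from where the row before left it; what a row does not reach is not made up. A row lasts 1/10 s, in which the tool goes at most 50 mm and 8.59 degrees, less where a joint would pass 70% of its speed; a pose out of reach is approached as far as the arm can. A call with a gripper value outside its range is refused whole. The fingers move at their own pace and stop on an object; "grip_force" is the grip in N (left out, the last holds). Time passes only in rows, so rows that do not move let the fingers close. It gives the time, the measured TCP pose, the force and the opening at its end, in the units of the state.
- get_state(): the state, without advancing time (a new reading comes with each control period).
- eyes.get_image(name): name is "side" or "top"; returns the picture (400x640x3 uint8, red, green, blue); there is no depth.
- eyes.camera_model(name): a dict with "intrinsics" (3x3 intrinsics, pixels), "T" (4x4, takes a point from camera to world coordinates). Camera axes: x right, y down, z forward; pixel columns grow to the right and rows downward; lengths in mm; the calibration is good to about 2 mm. A picture is of the moment at which its call begins. camera_model takes no time and is no camera call.
- order.finish_job(): hands the job in, once; it reports no verdict.
The state is a dict: "clock": time; "joint_pos": joint angles; "joint_vel": joint speeds; "joint_torque": joint torques, N m; "position": TCP position; "tool_rot": TCP orientation; "contact_force": force on the tool from outside, world axes, zero at the start; "ft_torque": the same for the moment, N m; "width": finger opening in mm.
Only numpy, scipy, OpenCV 4.12 (cv2) and the standard library are available. Lean on these libraries where they do the work, as an engineer would, in place of code of your own. Each camera call takes 0.05 s, during which the arm holds its last target. There are 200 camera calls.

## Working session

There is one attempt and no reset: what is moved stays moved. The work goes in short steps, Python scripts to look and compute and a tool call to move; the robot and the scene stay as the last step left them, time stands still between calls to the robot, and variables do not carry over. Pictures are saved under pics/ and viewed, about 8 in all and at most 12, crops included, and the job is handed in when it is done.

Besides the shell and the picture viewer there is one more tool, called after "Emit:" by a JSON object that holds its "fn" and its "kwargs", one argument or row to a line. play_rows: Moves the arm, as the interface text tells. Its arguments: {"type":"object","properties":{"deltas":{"type":"array","items":{"type":"number"}},"grip_force":{"type":"number"}},"required":["deltas"]}

```bash
mkdir -p pics; python3 - <<'E'
from rig import get_state, eyes
import cv2, numpy as np
for n in ("top","side"):
    im=eyes.get_image(n); cv2.imwrite(f"pics/{n}0.png",im[:,:,::-1])
    m=eyes.camera_model(n); print(n,np.round(m["intrinsics"],2).tolist(),np.round(m["T"],4).tolist())
s=get_state(); print(s["clock"],s["position"],s["tool_rot"],s["width"],s["contact_force"])
E
```

```text
top [[366.09, 0.0, 318.65], [0.0, 366.09, 199.76], [0.0, 0.0, 1.0]] [[0.0092, -0.993, 0.1175, 483.0544], [-0.9999, -0.0084, 0.0072, -54.6921], [-0.0062, -0.1176, -0.993, 910.8753], [0.0, 0.0, 0.0, 1.0]]
side [[361.49, 0.0, 321.92], [0.0, 361.49, 201.41], [0.0, 0.0, 1.0]] [[0.8776, -0.3162, 0.3604, 254.2432], [-0.4794, -0.5686, 0.6685, -654.4028], [-0.0064, -0.7594, -0.6506, 652.2345], [0.0, 0.0, 0.0, 1.0]]
0.1 [149.15601897 529.2468466  403.89861574] [-2.07485394  0.28877987  2.07520563] 85.5365102475019 [-0.0084699   0.45841558  0.325569  ]
```

View pics/top0.png

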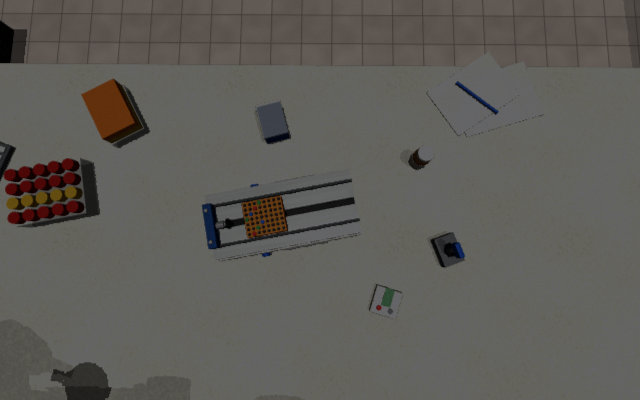

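View pics/side0.png

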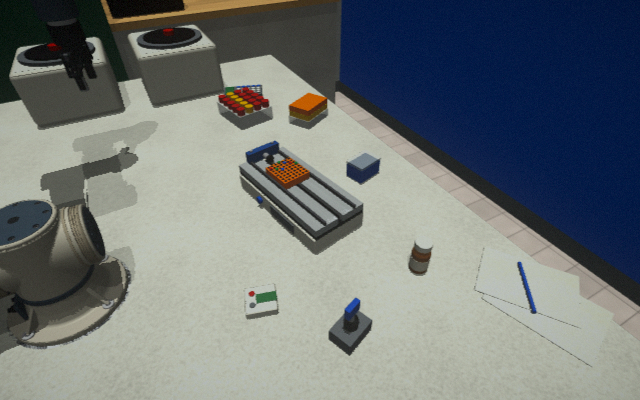

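Top: the shaker spans about (205–360, 172–258), with the stop at its left end. The rack is at (265,216), the stud in its holder at (450,250), the bottle at (420,157) and the timer at (386,301). Next I'll zoom in for exact pixels.

```bash
python3 - <<'E'
import cv2, numpy as np
t=cv2.imread("pics/top0.png");s=cv2.imread("pics/side0.png")
def z(im,x0,y0,w,h,k):
    c=cv2.resize(im[y0:y0+h,x0:x0+w],None,fx=k,fy=k,interpolation=cv2.INTER_CUBIC)
    c=cv2.convertScaleAbs(c,alpha=1.6)
    for x in range(-(-x0//10)*10,x0+w,10):
        cv2.line(c,((x-x0)*k,0),((x-x0)*k,6),(0,255,0),1); cv2.putText(c,str(x),((x-x0)*k,16),0,.33,(0,0,255),1)
    for y in range(-(-y0//10)*10,y0+h,10):
        cv2.line(c,(0,(y-y0)*k),(6,(y-y0)*k),(0,255,0),1); cv2.putText(c,str(y),(8,(y-y0)*k+4),0,.33,(0,0,255),1)
    return c
cv2.imwrite("pics/za.png",z(t,196,164,170,100,4))
b=np.zeros((600,800,3),np.uint8)
c=z(t,425,222,50,55,8);b[:c.shape[0],:c.shape[1]]=c
c=z(s,325,292,50,62,7);b[:c.shape[0],420:420+c.shape[1]]=c
cv2.imwrite("pics/zb.png",b)
E
```

```text
(no output)
```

View pics/za.png

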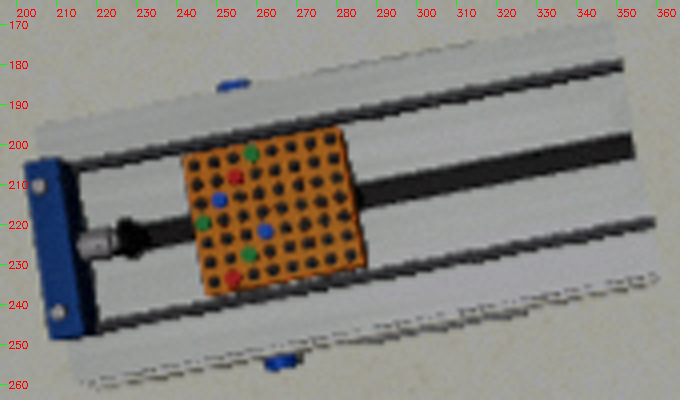

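View pics/zb.png

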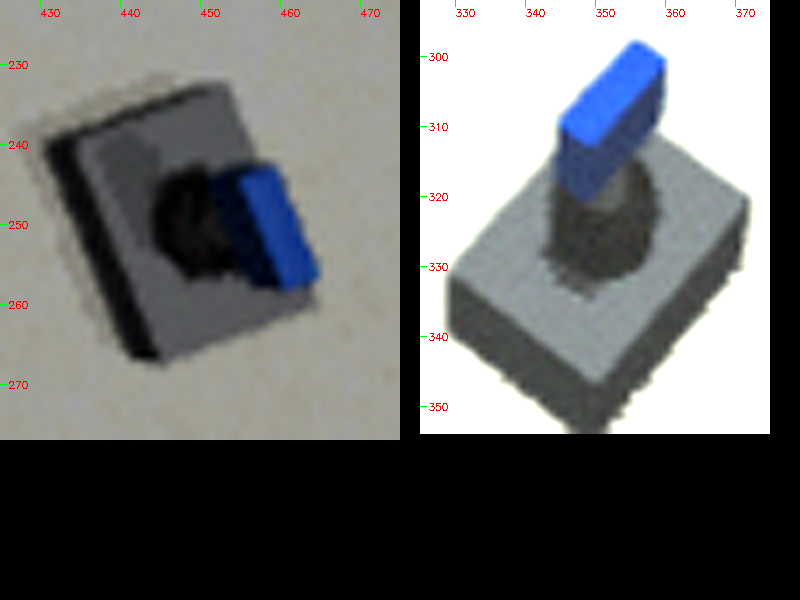

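Top: rack top corners are at about (242,203), (281,196), (287,230) and (248,238). The slot's free end is at (354,200.6). The bar top is at about (455–465, 243–258) in the top view and (345–360, 298–313) in the side view.

```bash
python3 - <<'E'
import cv2, numpy as np
s=cv2.imread("pics/side0.png")
x0,y0,w,h,k=234,136,132,118,5
c=cv2.convertScaleAbs(cv2.resize(s[y0:y0+h,x0:x0+w],None,fx=k,fy=k,interpolation=cv2.INTER_CUBIC),alpha=1.1)
for x in range(240,x0+w,10):
    cv2.line(c,((x-x0)*k,0),((x-x0)*k,6),(0,255,0),1); cv2.putText(c,str(x),((x-x0)*k,16),0,.33,(0,0,255),1)
for y in range(140,y0+h,10):
    cv2.line(c,(0,(y-y0)*k),(6,(y-y0)*k),(0,255,0),1); cv2.putText(c,str(y),(8,(y-y0)*k+4),0,.33,(0,0,255),1)
cv2.imwrite("pics/zc.png",c)
E
```

```text
(no output)
```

View pics/zc.png

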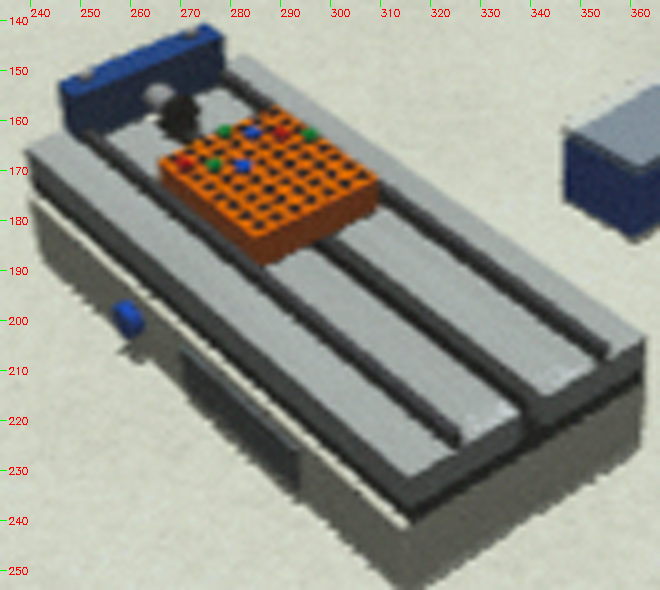

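```bash
cat > fit.py <<'E'
from rig import eyes
import numpy as np
from scipy.optimize import least_squares
M={n:eyes.camera_model(n) for n in("top","side")}
def proj(n,P):
    T=np.array(M[n]["T"]);p=(np.array(P)-T[:3,3])@T[:3,:3]@np.array(M[n]["intrinsics"]).T
    return p[:,:2]/p[:,2:]
def fit(obs,p0,name):
    # obs: (cam, local x,y,z world, u,v)
    def place(p,o):
        c,s=np.cos(p[2]),np.sin(p[2]);return [p[0]+c*o[1]-s*o[2],p[1]+s*o[1]+c*o[2],o[3]]
    def f(p,ob=obs): return np.concatenate([proj(o[0],[place(p,o)])[0]-o[4:] for o in ob])
    for tag,ob in(("both",obs),("top",[o for o in obs if o[0]=="top"]),("side",[o for o in obs if o[0]=="side"])):
        r=least_squares(lambda p:f(p,ob),p0,x_scale=[10,10,.05],loss="soft_l1")
        print(name,tag,np.round(r.x,3).tolist(),"res",np.round(f(r.x,ob),1).tolist() if tag=="both" else round(float(np.sqrt(np.mean(f(r.x,ob)**2))),2))
E
python3 - <<'E'
from fit import *
T=lambda x,y,z,X,Y:("top",x,y,z,196+X/4,164+Y/4)
S=lambda x,y,z,X,Y:("side",x,y,z,234+X/5,136+Y/5)
H=lambda x,y,z,X,Y:("top",x,y,z,425+X/8,222+Y/8)
G=lambda x,y,z,X,Y:("side",x,y,z,325+(X-420)/7,292+Y/7)
fit([T(-170,0,75,633,146.5),T(170,-50,107,25,162),T(150,-50,107,62,158),T(150,50,107,97,333),T(170,50,107,55,338),
 S(-170,0,75,532,400),S(-170,80,75,410,477),S(-170,-80,75,645,337),S(170,80,75,28,150),S(170,-80,75,243,55),S(150,50,107,65,98),S(150,-50,107,224,40),
 T(-170,80,75,657,275),T(-170,-80,75,612,22)],[480,60,1.7],"shaker")
fit([T(45,-40,97,183,157),T(-45,-40,97,340,127),T(-45,40,97,366,265),T(45,40,97,207,295),
 S(45,40,97,160,168),S(-45,40,97,255,240),S(-45,-40,97,380,178),S(45,-40,97,275,106)],[480,60,1.7],"rack")
# bar: long axis guess ; local x long
fit([H(17,6,99.5,240,172),H(17,-6,99.5,275,165),H(-17,-6,99.5,318,275),H(-17,6,99.5,282,290),
 G(-17,6,99.5,560,122),G(17,6,99.5,637,40),G(17,-6,99.5,665,60),G(-17,-6,99.5,588,146)],[400,-380,-.3],"bar")
fit([H(35,25,32,78,150),H(35,-25,32,225,85),H(-35,-25,32,315,305),H(-35,25,32,160,360),
 G(-35,25,32,450,270),G(-35,-25,32,597,382),G(35,-25,32,748,197)],[400,-380,-.3],"holder")
E
```

```text
shaker both [550.167, 32.923, 1.77] res [1.4, -1.4, -0.4, 0.0, -0.7, -0.7, -2.4, 0.3, -0.9, 0.8, 0.1, 1.7, -2.1, 2.3, 1.8, -0.3, -3.1, 0.7, 1.0, -0.5, 1.0, 0.5, -0.5, -0.6, 2.5, 0.8, -0.2, -3.8]
shaker top [549.234, 32.295, 1.765] res 1.47
shaker side [551.693, 35.964, 1.779] res 1.32
rack both [541.537, 71.286, 1.779] res [-0.1, -0.6, 0.1, -1.0, 0.3, -0.4, 0.2, 0.1, -1.5, -1.0, -0.4, 0.3, -0.6, 0.4, -0.2, 0.3]
rack top [540.48, 71.573, 1.772] res 0.27
rack side [543.018, 70.81, 1.79] res 0.53
bar both [471.94, -358.93, 0.34] res [-0.7, -0.5, 0.1, -1.4, 0.4, -0.4, -0.2, -0.4, -1.8, 0.4, -0.7, -0.4, 0.6, 0.6, -0.4, 1.0]
bar top [470.565, -359.112, 0.326] res 0.4
bar side [473.261, -358.636, 0.349] res 0.68
holder both [471.855, -358.68, 0.371] res [-1.3, -1.8, -0.3, -1.2, 0.1, -0.9, -0.0, -0.2, -1.2, 0.6, -0.6, 1.2, -0.1, 0.6]
holder top [469.55, -359.369, 0.363] res 0.57
holder side [473.654, -357.804, 0.374] res 0.33
```

```bash
python3 - <<'E'
from fit import *
from rig import get_state
from scipy.spatial.transform import Rotation as R
s=get_state();m=R.from_rotvec(s["tool_rot"]).as_matrix();print(m.round(3),"psi",np.arctan2(m[1,1],m[0,1]),s["joint_pos"])
# slot centre line back-projection at z=75
def bp(n,u,v,z):
    T=np.array(M[n]["T"]);K=np.array(M[n]["intrinsics"])
    d=T[:3,:3]@np.linalg.solve(K,[u,v,1]);return (T[:3,3]+d*(z-T[2,3])/d[2])
for p in((354.3,200.6),(286.2,213),(237.2,222)):print(bp("top",*p,75).round(1))
print(bp("side",340.4,216,75).round(1))
E
```

```text
[[-0.    -0.271 -0.962]
 [-0.002 -0.962  0.271]
 [-1.     0.002 -0.   ]] psi -1.8456949281227042 [ 1.58057127e+00  2.55695013e-01  1.07173372e-01 -4.16882485e-04
 -1.42391108e+00 -2.84612138e-01]
[ 580.7 -130.5   75. ]
[550.8  25.5  75. ]
[529.2 137.1  75. ]
[ 586.7 -128.5   75. ]
```

Emit:
{"fn": "play_rows", "kwargs": {
  "deltas": [1.615, -4.44, -0.4, 0, 0, -0.125, 1, 1.615, -4.44, -0.4, 0, 0, -0.125, 1, 1.615, -4.44, -0.4, 0, 0, -0.125, 1, 1.615, -4.44, -0.4, 0, 0, -0.125, 1, 1.615, -4.44, -0.4, 0, 0, -0.125, 1, 1.615, -4.44, -0.4, 0, 0, -0.125, 1, 1.615, -4.44, -0.4, 0, 0, -0.125, 1, 1.615, -4.44, -0.4, 0, 0, -0.125, 1, 1.615, -4.44, -0.4, 0, 0, -0.125, 1, 1.615, -4.44, -0.4, 0, 0, -0.125, 1],
  "grip_force": 40
}}

```text
clock: 1.1
position: [310.5, 83.4, 364.6]
tool_rot: [-1.24, 1.188, 1.24]
contact_force: [2.2, 0.6, 0.5]
width: 85.3
```

Emit:
{"fn": "play_rows", "kwargs": {
  "deltas": [1.615, -4.44, -0.4, 0, 0, -0.125, 1, 1.615, -4.44, -0.4, 0, 0, -0.125, 1, 1.615, -4.44, -0.4, 0, 0, -0.125, 1, 1.615, -4.44, -0.4, 0, 0, -0.125, 1, 1.615, -4.44, -0.4, 0, 0, -0.125, 1, 1.615, -4.44, -0.4, 0, 0, -0.125, 1, 1.615, -4.44, -0.4, 0, 0, -0.125, 1, 1.615, -4.44, -0.4, 0, 0, -0.125, 1, 1.615, -4.44, -0.4, 0, 0, -0.125, 1, 1.615, -4.44, -0.4, 0, 0, -0.125, 1, 0, 0, 0, 0, 0, 0, 1, 0, 0, 0, 0, 0, 0, 1]
}}

```text
clock: 2.3
position: [472.1, -359.4, 323.0]
tool_rot: [-0.285, 1.554, 0.288]
contact_force: [1.1, 0.6, 0.3]
width: 85.2
```

```bash
cat > st.py <<'E'
from rig import get_state
import numpy as np
from scipy.spatial.transform import Rotation as R
s=get_state();m=R.from_rotvec(s["tool_rot"]).as_matrix()
print("t",round(s["clock"],2),"pos",np.round(s["position"],1),"psi",round(np.arctan2(m[1,1],m[0,1]),3),"down",m[:,0].round(3),"F",np.round(s["contact_force"],2),"M",np.round(s["ft_torque"],2),"w",round(s["width"],1),"j6",round(s["joint_pos"][5],2))
E
python3 st.py
```

```text
t 2.3 pos [ 472.1 -359.4  323. ] psi 1.936 down [-0.003  0.001 -1.   ] F [1.13 0.63 0.26] M [ 0.09 -0.02 -0.02] w 85.2 j6 -0.82
```

Emit:
{"fn": "play_rows", "kwargs": {
  "deltas": [0, 0, -2, 0, 0, 0, 1, 0, 0, -2, 0, 0, 0, 1, 0, 0, -1.5, 0, 0, 0, 1, 0, 0, -1.5, 0, 0, 0, 1, 0, 0, -1.1, 0, 0, 0, 1, 0, 0, 0, 0, 0, 0, 0.5, 0, 0, 0, 0, 0, 0, 0, 0, 0, 0, 0, 0, 0, 0, 0, 0, 0, 0, 0, 0, 0, 0, 0, 0, 0, 0, 0, 0, 0, 0, 0, 0, 0, 0, 0, 0, 0, 0, 0, 0, 0, 0]
}}

```text
clock: 3.5
position: [472.4, -358.8, 244.2]
tool_rot: [-0.288, 1.551, 0.287]
contact_force: [-0.1, 0.7, 2.0]
width: 11.6
```

```bash
python3 st.py
```

```text
t 3.5 pos [ 472.4 -358.8  244.2] psi 1.938 down [ 0.001 -0.001 -1.   ] F [-0.12  0.74  1.99] M [ 0.24  0.08 -0.01] w 11.6 j6 -0.82
```

Emit:
{"fn": "play_rows", "kwargs": {
  "deltas": [0, 0, 1, 0, 0, 0, 0, 0, 0, 2, 0, 0, 0, 0, 0, 0, 3, 0, 0, 0, 0, 0, 0, 2.2, 0, 0, 0, 0, 0, 0, 0, 0, 0, 0, 0]
}}

```text
clock: 4.0
position: [472.8, -359.2, 330.0]
tool_rot: [-0.292, 1.546, 0.284]
contact_force: [1.1, 0.1, -1.2]
width: 11.2
```

Emit:
{"fn": "play_rows", "kwargs": {
  "deltas": [0.8, 3.1, 0, 0, 0, 0.128, 0, 0.8, 3.1, 0, 0, 0, 0.128, 0, 0.8, 3.1, 0, 0, 0, 0.128, 0, 0.8, 3.1, 0, 0, 0, 0.128, 0, 0.8, 3.1, 0, 0, 0, 0.128, 0, 0.8, 3.1, 0, 0, 0, 0.128, 0, 0.8, 3.1, 0, 0, 0, 0.128, 0, 0.8, 3.1, 0, 0, 0, 0.128, 0, 0.8, 3.1, 0, 0, 0, 0.128, 0, 0.8, 3.1, 0, 0, 0, 0.128, 0, 0.81, 3.28, 0, 0, 0, 0.125, 0, 0, 0, 0, 0, 0, 0, 0]
}}

```text
clock: 5.2
position: [560.8, -12.7, 325.0]
tool_rot: [-1.359, 1.104, 1.362]
contact_force: [0.6, -0.7, -0.8]
width: 11.6
```

```bash
python3 st.py; python3 - <<'E'
from rig import eyes
import cv2, numpy as np
t=eyes.get_image("top");s=eyes.get_image("side")
cv2.imwrite("pics/t1.png",t[:,:,::-1]);cv2.imwrite("pics/s1.png",s[:,:,::-1])
def z(im,x0,y0,w,h,k):
    c=cv2.convertScaleAbs(cv2.resize(im[y0:y0+h,x0:x0+w,::-1],None,fx=k,fy=k,interpolation=cv2.INTER_CUBIC),alpha=1.2)
    for x in range(-(-x0//10)*10,x0+w,10): cv2.putText(c,str(x),((x-x0)*k,12),0,.33,(0,0,255),1);cv2.line(c,((x-x0)*k,0),((x-x0)*k,4),(0,255,0),1)
    for y in range(-(-y0//10)*10,y0+h,10): cv2.putText(c,str(y),(5,(y-y0)*k+4),0,.33,(0,0,255),1);cv2.line(c,(0,(y-y0)*k),(4,(y-y0)*k),(0,255,0),1)
    return c
cv2.imwrite("pics/zd.png",np.hstack([cv2.resize(z(t,260,170,65,100,6),(390,600)),cv2.resize(z(s,285,130,65,100,6),(390,600))]))
E
```

```text
t 5.2 pos [560.8 -12.7 325. ] psi -2.934 down [-0.001  0.001 -1.   ] F [ 0.58 -0.66 -0.82] M [-0.13 -0.    0.03] w 11.6 j6 -0.05
```

View pics/zd.png

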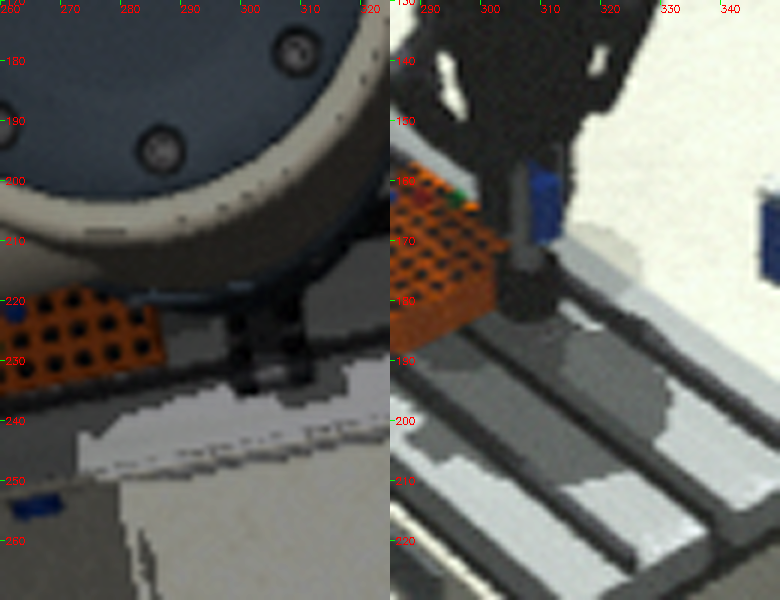

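Side view: the collar is at about (306,181), with the slot running from (299,187) to (340,217). The arm hides the top view. I'll measure the slot line and the collar numerically so the camera bias cancels.

```bash
python3 - <<'E'
from fit import *
import cv2
from scipy.ndimage import map_coordinates
def bp(n,uv,z):
    T=np.array(M[n]["T"]);K=np.array(M[n]["intrinsics"])
    d=T[:3,:3]@np.linalg.solve(K,[*uv,1]);return (T[:3,3]+d*(z-T[2,3])/d[2])
a=1.772;e=np.array([np.cos(a),np.sin(a)]);n=np.array([-e[1],e[0]])
for cam,f in(("top","top0"),("side","side0")):
    g=cv2.cvtColor(cv2.imread(f"pics/{f}.png"),cv2.COLOR_BGR2GRAY).astype(float)
    for lx in(-155,-140,-120,-100,-80,-60,-40):
        l=np.arange(-30,30.1,.25);P=np.array([[*(np.array([550.2,32.9])+lx*e+q*n),75] for q in l])
        uv=proj(cam,P);pr=map_coordinates(g,[uv[:,1],uv[:,0]],order=1)
        th=(np.percentile(pr,80)+pr.min())/2;i=int(np.argmin(pr));lo=hi=i
        while pr[lo]<th:lo-=1
        while pr[hi]<th:hi+=1
        c=(l[lo]+l[hi])/2;w=np.array([550.2,32.9])+lx*e+c*n
        print(cam,lx,"lat",l[lo],l[hi],"c",c,"x at y=-12.7: ",round(w[0]+(w[1]+12.7)*-e[0]/e[1],1))
# collar prediction in side
tcp=np.array([560.8,-12.7]);z0=325-230.7
t=np.linspace(0,6.283,60)
C=np.vstack([np.c_[tcp[0]+14*np.cos(t),tcp[1]+14*np.sin(t),np.full(60,z0+z)] for z in(18.5,38.5)])
p=proj("side",C);print("pred collar u",p[:,0].min(),p[:,0].max(),"v",p[:,1].min(),p[:,1].max())
g=cv2.cvtColor(cv2.imread("pics/s1.png"),cv2.COLOR_BGR2GRAY)
for v in range(172,190):print(v,g[v,290:325].tolist())
# taper
print("head bottom pred",proj("side",[[*tcp,z0]]))
E
```

```text
top -155 lat -7.25 9.25 c 1.0 x at y=-12.7:  558.5
top -140 lat -7.5 8.75 c 0.625 x at y=-12.7:  558.9
top -120 lat -7.5 8.0 c 0.25 x at y=-12.7:  559.2
top -100 lat -7.5 8.25 c 0.375 x at y=-12.7:  559.1
top -80 lat -8.0 8.75 c 0.375 x at y=-12.7:  559.1
top -60 lat -8.0 8.0 c 0.0 x at y=-12.7:  559.5
top -40 lat -7.75 8.25 c 0.25 x at y=-12.7:  559.2
side -155 lat -10.0 5.5 c -2.25 x at y=-12.7:  561.8
side -140 lat -9.75 5.5 c -2.125 x at y=-12.7:  561.7
side -120 lat -10.25 5.75 c -2.25 x at y=-12.7:  561.8
side -100 lat -10.25 5.5 c -2.375 x at y=-12.7:  561.9
side -80 lat -10.25 5.25 c -2.5 x at y=-12.7:  562.1
side -60 lat -10.75 5.0 c -2.875 x at y=-12.7:  562.4
side -40 lat -10.25 5.25 c -2.5 x at y=-12.7:  562.1
pred collar u 301.6152337491092 313.3268891261809 v 170.27617079844552 183.705904313698
172 [40, 31, 53, 66, 58, 43, 29, 24, 40, 52, 50, 41, 29, 26, 25, 44, 59, 58, 59, 55, 42, 24, 54, 114, 138, 137, 135, 134, 136, 148, 165, 173, 174, 171, 173]
173 [68, 69, 50, 35, 39, 45, 48, 50, 41, 37, 49, 47, 38, 26, 28, 45, 53, 58, 53, 53, 40, 24, 26, 100, 135, 134, 136, 136, 1
[... 1766 characters left out ...]
, 58, 56, 54, 60, 52, 67, 67, 59, 76, 85, 87, 84, 84, 87, 78, 54, 42, 36]
186 [52, 51, 50, 51, 59, 58, 56, 41, 28, 29, 35, 47, 56, 59, 56, 56, 56, 56, 57, 60, 66, 70, 63, 60, 69, 79, 83, 84, 82, 88, 85, 83, 84, 65, 47]
187 [51, 54, 60, 56, 58, 59, 63, 58, 48, 34, 24, 30, 47, 53, 56, 58, 57, 54, 60, 59, 60, 54, 57, 62, 79, 87, 86, 89, 85, 84, 85, 84, 81, 86, 69]
188 [60, 60, 61, 61, 60, 60, 60, 58, 58, 48, 34, 26, 24, 39, 50, 60, 64, 57, 58, 58, 58, 60, 61, 60, 74, 88, 87, 88, 86, 84, 82, 82, 83, 81, 83]
189 [60, 60, 58, 59, 62, 60, 61, 60, 55, 62, 53, 38, 29, 26, 34, 49, 57, 56, 62, 61, 60, 59, 61, 61, 79, 85, 87, 88, 88, 91, 85, 85, 85, 83, 85]
head bottom pred [[307.88769442 186.13389392]]
```

Collar position matches the TCP-based prediction in the side view to about 0.2 px, so I trust the side camera for the slot line. The slot is at x≈561.8 here, so I shift by +1 mm and descend carefully.

Emit:
{"fn": "play_rows", "kwargs": {
  "deltas": [0.09, 0, -0.8, 0, 0, -0.005, 0, 0, 0, -0.8, 0, 0, 0, 0, 0, 0, -0.3, 0, 0, 0, 0, 0, 0, -0.2, 0, 0, 0, 0, 0, 0, -0.2, 0, 0, 0, 0, 0, 0, 0, 0, 0, 0, 0]
}}

```text
clock: 5.9
position: [561.2, -16.0, 302.5]
tool_rot: [-1.352, 1.11, 1.352]
contact_force: [0.4, 0.6, -1.2]
width: 11.7
```

Emit:
{"fn": "play_rows", "kwargs": {
  "deltas": [0, 0, -0.2, 0, 0, 0, 0, 0, 0, -0.2, 0, 0, 0, 0, 0, 0, 0, 0, 0, 0, 0]
}}

```text
clock: 6.2
position: [561.1, -15.8, 298.4]
tool_rot: [-1.352, 1.11, 1.353]
contact_force: [-0.4, -1.0, -1.0]
width: 11.0
```

Emit:
{"fn": "play_rows", "kwargs": {
  "deltas": [0.03, 0, -0.3, 0, 0, 0, 0, 0.03, 0, -0.3, 0, 0, 0, 0, 0, 0, -0.2, 0, 0, 0, 0, 0, 0, -0.1, 0, 0, 0, 0, 0, 0, -0.1, 0, 0, 0, 0, 0, 0, 0, 0, 0, 0, 0]
}}

```text
clock: 6.8
position: [561.8, -15.8, 288.6]
tool_rot: [-1.352, 1.11, 1.352]
contact_force: [0.5, 0.4, -1.3]
width: 11.4
```

```bash
python3 st.py
```

```text
t 6.8 pos [561.8 -15.8 288.6] psi -2.946 down [-0. -0. -1.] F [ 0.51  0.38 -1.25] M [ 0.01 -0.    0.05] w 11.4 j6 -0.05
```

Emit:
{"fn": "play_rows", "kwargs": {
  "deltas": [0, 0, -0.05, 0, 0, 0, 0, 0, 0, -0.05, 0, 0, 0, 0, 0, 0, 0, 0, 0, 0, 0]
}}

```text
clock: 7.1
position: [561.8, -15.8, 287.7]
tool_rot: [-1.352, 1.11, 1.352]
contact_force: [0.0, 0.4, -1.3]
width: 11.3
```

Emit:
{"fn": "play_rows", "kwargs": {
  "deltas": [0, 0, -0.05, 0, 0, 0, 0, 0, 0, -0.05, 0, 0, 0, 0, 0, 0, 0, 0, 0, 0, 0]
}}

```text
clock: 7.4
position: [561.8, -15.9, 287.2]
tool_rot: [-1.353, 1.11, 1.352]
contact_force: [-1.4, -0.1, 3.0]
width: 11.6
```

```bash
python3 st.py
```

```text
t 7.4 pos [561.8 -15.9 287.2] psi -2.945 down [ 0.001 -0.    -1.   ] F [-1.36 -0.14  3.  ] M [0.11 0.65 0.04] w 11.6 j6 -0.05
```

Collar landed on the deck at the predicted height (z 287.2), so the head is in the slot. Relieving the load, then sliding along the slot.

Emit:
{"fn": "play_rows", "kwargs": {
  "deltas": [0, 0, 0.05, 0, 0, 0, 0, -0.12, 0.59, 0, 0, 0, 0, 0, -0.12, 0.59, 0, 0, 0, 0, 0, -0.12, 0.59, 0, 0, 0, 0, 0, -0.12, 0.59, 0, 0, 0, 0, 0, 0, 0, 0, 0, 0, 0, 0]
}}

```text
clock: 8.0
position: [556.9, 8.8, 287.2]
tool_rot: [-1.352, 1.109, 1.353]
contact_force: [-0.6, 0.7, 0.9]
width: 11.2
```

```bash
python3 st.py
```

```text
t 8.0 pos [556.9   8.8 287.2] psi -2.945 down [ 0.     0.001 -1.   ] F [-0.58  0.75  0.95] M [0.52 0.14 0.04] w 11.2 j6 -0.1
```

Emit:
{"fn": "play_rows", "kwargs": {
  "deltas": [0, 0, 0.03, 0, 0, 0, 0, -0.06, 0.295, 0, 0, 0, 0, 0, -0.06, 0.295, 0, 0, 0, 0, 0, -0.06, 0.295, 0, 0, 0, 0, 0, -0.06, 0.295, 0, 0, 0, 0, 0, -0.06, 0.295, 0, 0, 0, 0, 0, 0, 0, 0, 0, 0, 0, 0]
}}

```text
clock: 8.7
position: [553.9, 22.9, 287.3]
tool_rot: [-1.352, 1.11, 1.353]
contact_force: [1.0, 0.2, -0.5]
width: 11.3
```

```bash
python3 st.py; python3 - <<'E'
from rig import eyes
import cv2, numpy as np
t=eyes.get_image("top");s=eyes.get_image("side")
def z(im,x0,y0,w,h,k):return cv2.convertScaleAbs(cv2.resize(im[y0:y0+h,x0:x0+w,::-1],None,fx=k,fy=k,interpolation=cv2.INTER_CUBIC),alpha=1.3)
cv2.imwrite("pics/ze.png",np.hstack([z(t,200,180,90,80,4),z(s,245,140,105,80,4)]))
E
```

```text
t 8.7 pos [553.9  22.9 287.3] psi -2.945 down [-0.  0. -1.] F [ 0.95  0.23 -0.52] M [-0.07 -0.05 -0.07] w 11.3 j6 -0.13
```

View pics/ze.png

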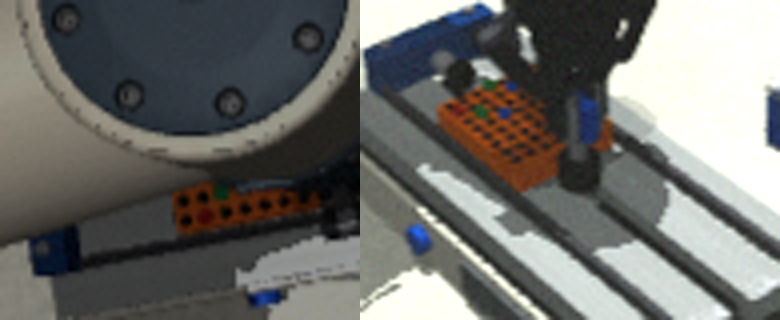

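The side view shows the stud in the slot with the collar at the rack's near face at (580,170) in the crop. A gap to the bumper at (458,75) remains. I'll keep pushing in small steps.

Emit:
{"fn": "play_rows", "kwargs": {
  "deltas": [-0.03, 0.147, 0, 0, 0, 0, 0, -0.03, 0.147, 0, 0, 0, 0, 0, -0.03, 0.147, 0, 0, 0, 0, 0, -0.03, 0.147, 0, 0, 0, 0, 0, 0, 0, 0, 0, 0, 0, 0]
}}

```text
clock: 9.3
position: [552.8, 28.6, 287.5]
tool_rot: [-1.352, 1.11, 1.352]
contact_force: [-1.1, -0.5, -0.5]
width: 11.3
```

Emit:
{"fn": "play_rows", "kwargs": {
  "deltas": [-0.02, 0.098, 0, 0, 0, 0, 0, -0.02, 0.098, 0, 0, 0, 0, 0, -0.02, 0.098, 0, 0, 0, 0, 0, -0.02, 0.098, 0, 0, 0, 0, 0, 0, 0, 0, 0, 0, 0, 0]
}}

```text
clock: 9.8
position: [552.0, 32.5, 287.5]
tool_rot: [-1.352, 1.11, 1.352]
contact_force: [-0.0, -0.6, -0.2]
width: 11.2
```

```bash
python3 st.py; python3 - <<'E'
from rig import eyes
import cv2, numpy as np
s=eyes.get_image("side")
cv2.imwrite("pics/zf.png",cv2.convertScaleAbs(cv2.resize(s[135:205,240:320,::-1],None,fx=6,fy=6,interpolation=cv2.INTER_CUBIC),alpha=1.4))
E
```

```text
t 9.8 pos [552.   32.5 287.5] psi -2.945 down [ 0.  0. -1.] F [-0.03 -0.64 -0.21] M [-0.26 -0.03  0.01] w 11.2 j6 -0.15
```

View pics/zf.png

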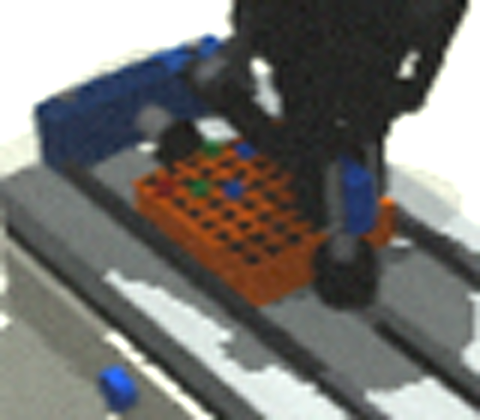

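The rack is now close to the bumper at (180,140) in the crop. Stepping 1 mm or less, watching the force.

Emit:
{"fn": "play_rows", "kwargs": {
  "deltas": [-0.02, 0.098, 0, 0, 0, 0, 0, -0.02, 0.098, 0, 0, 0, 0, 0, -0.02, 0.098, 0, 0, 0, 0, 0, 0, 0, 0, 0, 0, 0, 0]
}}

```text
clock: 10.25
position: [551.4, 35.4, 287.5]
tool_rot: [-1.352, 1.11, 1.352]
contact_force: [0.7, -1.6, -1.5]
width: 10.7
```

Emit:
{"fn": "play_rows", "kwargs": {
  "deltas": [-0.01, 0.049, 0, 0, 0, 0, 0, -0.01, 0.049, 0, 0, 0, 0, 0, -0.01, 0.049, 0, 0, 0, 0, 0, -0.01, 0.049, 0, 0, 0, 0, 0, 0, 0, 0, 0, 0, 0, 0]
}}

```text
clock: 10.75
position: [551.0, 37.3, 287.5]
tool_rot: [-1.352, 1.11, 1.352]
contact_force: [0.8, -1.5, -0.3]
width: 11.3
```

Emit:
{"fn": "play_rows", "kwargs": {
  "deltas": [-0.01, 0.049, 0, 0, 0, 0, 0, -0.01, 0.049, 0, 0, 0, 0, 0, -0.01, 0.049, 0, 0, 0, 0, 0, -0.01, 0.049, 0, 0, 0, 0, 0, 0, 0, 0, 0, 0, 0, 0]
}}

```text
clock: 11.25
position: [550.6, 39.2, 287.5]
tool_rot: [-1.352, 1.11, 1.352]
contact_force: [0.3, -0.9, -0.9]
width: 11.6
```

Emit:
{"fn": "play_rows", "kwargs": {
  "deltas": [-0.01, 0.049, 0, 0, 0, 0, 0, -0.01, 0.049, 0, 0, 0, 0, 0, -0.01, 0.049, 0, 0, 0, 0, 0, -0.01, 0.049, 0, 0, 0, 0, 0, 0, 0, 0, 0, 0, 0, 0]
}}

```text
clock: 11.75
position: [550.2, 41.2, 287.5]
tool_rot: [-1.352, 1.11, 1.352]
contact_force: [0.2, -1.2, -0.8]
width: 11.1
```

Emit:
{"fn": "play_rows", "kwargs": {
  "deltas": [-0.01, 0.049, 0, 0, 0, 0, 0, -0.01, 0.049, 0, 0, 0, 0, 0, 0, 0, 0, 0, 0, 0, 0]
}}

```text
clock: 12.05
position: [550.0, 42.2, 287.5]
tool_rot: [-1.352, 1.11, 1.352]
contact_force: [-0.1, -1.6, -1.3]
width: 11.4
```

Emit:
{"fn": "play_rows", "kwargs": {
  "deltas": [-0.01, 0.049, 0, 0, 0, 0, 0, -0.01, 0.049, 0, 0, 0, 0, 0, 0, 0, 0, 0, 0, 0, 0]
}}

```text
clock: 12.35
position: [549.8, 43.1, 287.5]
tool_rot: [-1.352, 1.11, 1.352]
contact_force: [0.9, -1.6, -0.1]
width: 11.0
```

Emit:
{"fn": "play_rows", "kwargs": {
  "deltas": [-0.01, 0.049, 0, 0, 0, 0, 0, -0.01, 0.049, 0, 0, 0, 0, 0, 0, 0, 0, 0, 0, 0, 0]
}}

```text
clock: 12.65
position: [549.6, 44.1, 287.5]
tool_rot: [-1.352, 1.11, 1.352]
contact_force: [0.2, -1.3, -0.4]
width: 11.3
```

Emit:
{"fn": "play_rows", "kwargs": {
  "deltas": [-0.01, 0.049, 0, 0, 0, 0, 0, -0.01, 0.049, 0, 0, 0, 0, 0, 0, 0, 0, 0, 0, 0, 0]
}}

```text
clock: 12.95
position: [549.4, 45.1, 287.5]
tool_rot: [-1.352, 1.11, 1.352]
contact_force: [-0.1, -1.8, 0.4]
width: 11.1
```

Emit:
{"fn": "play_rows", "kwargs": {
  "deltas": [-0.01, 0.049, 0, 0, 0, 0, 0, -0.01, 0.049, 0, 0, 0, 0, 0, 0, 0, 0, 0, 0, 0, 0]
}}

```text
clock: 13.25
position: [549.2, 46.1, 287.5]
tool_rot: [-1.352, 1.11, 1.352]
contact_force: [-0.3, -1.4, 0.3]
width: 11.1
```

```bash
python3 st.py; python3 - <<'E'
from rig import eyes,get_state
import cv2, numpy as np
f=[]
for i in range(4):
    s=eyes.get_image("side");f.append(get_state()["contact_force"])
print(np.mean(f,0).round(2))
cv2.imwrite("pics/zg.png",cv2.convertScaleAbs(cv2.resize(s[135:205,240:320,::-1],None,fx=6,fy=6,interpolation=cv2.INTER_CUBIC),alpha=1.4))
E
```

```text
t 13.25 pos [549.2  46.1 287.5] psi -2.946 down [-0.  0. -1.] F [-0.32 -1.4   0.31] M [-0.5  -0.11 -0.04] w 11.1 j6 -0.17
[ 0.61 -1.24 -0.16]
```

View pics/zg.png

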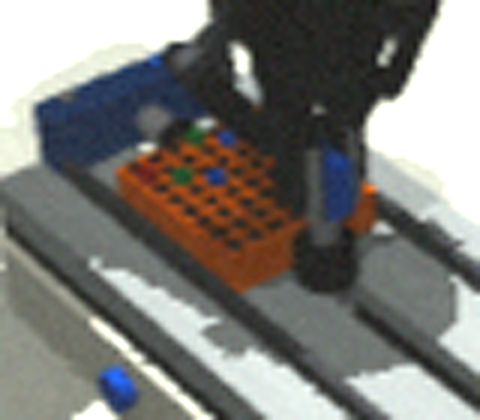

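The rack now covers the bumper's front at (180,133). The force is still ~1.3 N, so I'm continuing.

Emit:
{"fn": "play_rows", "kwargs": {
  "deltas": [-0.01, 0.049, 0, 0, 0, 0, 0, -0.01, 0.049, 0, 0, 0, 0, 0, 0, 0, 0, 0, 0, 0, 0]
}}

```text
clock: 13.75
position: [549.0, 47.1, 287.5]
tool_rot: [-1.352, 1.11, 1.352]
contact_force: [0.8, -0.9, -0.3]
width: 11.6
```

Emit:
{"fn": "play_rows", "kwargs": {
  "deltas": [-0.01, 0.049, 0, 0, 0, 0, 0, -0.01, 0.049, 0, 0, 0, 0, 0, 0, 0, 0, 0, 0, 0, 0]
}}

```text
clock: 14.05
position: [548.8, 48.1, 287.5]
tool_rot: [-1.352, 1.11, 1.352]
contact_force: [-0.7, -0.8, -1.0]
width: 11.4
```

Emit:
{"fn": "play_rows", "kwargs": {
  "deltas": [-0.01, 0.049, 0, 0, 0, 0, 0, -0.01, 0.049, 0, 0, 0, 0, 0, 0, 0, 0, 0, 0, 0, 0]
}}

```text
clock: 14.35
position: [548.6, 49.1, 287.5]
tool_rot: [-1.352, 1.11, 1.352]
contact_force: [0.3, -1.3, -0.7]
width: 11.4
```

Emit:
{"fn": "play_rows", "kwargs": {
  "deltas": [-0.01, 0.049, 0, 0, 0, 0, 0, -0.01, 0.049, 0, 0, 0, 0, 0, 0, 0, 0, 0, 0, 0, 0]
}}

```text
clock: 14.65
position: [548.4, 50.0, 287.5]
tool_rot: [-1.352, 1.11, 1.352]
contact_force: [1.1, -1.5, 0.1]
width: 11.3
```

Emit:
{"fn": "play_rows", "kwargs": {
  "deltas": [-0.01, 0.049, 0, 0, 0, 0, 0, -0.01, 0.049, 0, 0, 0, 0, 0, 0, 0, 0, 0, 0, 0, 0]
}}

```text
clock: 14.95
position: [548.2, 51.0, 287.5]
tool_rot: [-1.352, 1.11, 1.352]
contact_force: [-0.4, -1.4, -0.1]
width: 11.4
```

Emit:
{"fn": "play_rows", "kwargs": {
  "deltas": [-0.01, 0.049, 0, 0, 0, 0, 0, -0.01, 0.049, 0, 0, 0, 0, 0, 0, 0, 0, 0, 0, 0, 0]
}}

```text
clock: 15.25
position: [548.0, 52.0, 287.5]
tool_rot: [-1.352, 1.11, 1.352]
contact_force: [1.2, -1.4, 0.7]
width: 11.3
```

Emit:
{"fn": "play_rows", "kwargs": {
  "deltas": [-0.01, 0.049, 0, 0, 0, 0, 0, -0.01, 0.049, 0, 0, 0, 0, 0, 0, 0, 0, 0, 0, 0, 0]
}}

```text
clock: 15.55
position: [547.8, 52.9, 287.5]
tool_rot: [-1.352, 1.11, 1.352]
contact_force: [-0.1, -1.5, 0.9]
width: 11.5
```

Emit:
{"fn": "play_rows", "kwargs": {
  "deltas": [-0.01, 0.049, 0, 0, 0, 0, 0, -0.01, 0.049, 0, 0, 0, 0, 0, 0, 0, 0, 0, 0, 0, 0]
}}

```text
clock: 15.85
position: [547.6, 53.9, 287.5]
tool_rot: [-1.352, 1.11, 1.352]
contact_force: [0.3, -2.8, 0.6]
width: 11.5
```

Emit:
{"fn": "play_rows", "kwargs": {
  "deltas": [-0.01, 0.049, 0, 0, 0, 0, 0, 0, 0, 0, 0, 0, 0, 0]
}}

```text
clock: 16.05
position: [547.5, 54.4, 287.5]
tool_rot: [-1.352, 1.11, 1.352]
contact_force: [-0.4, -2.3, -0.4]
width: 11.1
```

```bash
python3 - <<'E'
from rig import eyes,get_state
import cv2, numpy as np
f=[]
for i in range(4):
    s=eyes.get_image("side");f.append(get_state()["contact_force"])
print(np.mean(f,0).round(2))
cv2.imwrite("pics/zh.png",cv2.convertScaleAbs(cv2.resize(s[135:190,240:310,::-1],None,fx=8,fy=8,interpolation=cv2.INTER_CUBIC),alpha=1.7))
E
```

```text
[ 0.58 -1.66 -0.11]
```

View pics/zh.png

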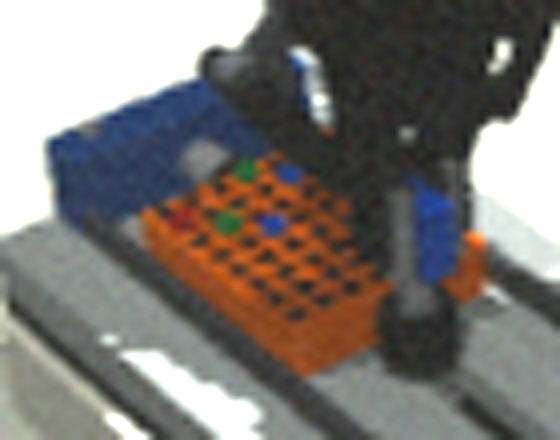

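Only the screw (205,158) shows past the rack. The mean force is up ~0.4 N, so the bumper is giving. Continuing in 0.5 mm steps.

Emit:
{"fn": "play_rows", "kwargs": {
  "deltas": [-0.01, 0.049, 0, 0, 0, 0, 0, 0, 0, 0, 0, 0, 0, 0]
}}

```text
clock: 16.45
position: [547.4, 54.9, 287.5]
tool_rot: [-1.352, 1.11, 1.352]
contact_force: [0.7, -0.9, 0.4]
width: 11.3
```

Emit:
{"fn": "play_rows", "kwargs": {
  "deltas": [-0.01, 0.049, 0, 0, 0, 0, 0, 0, 0, 0, 0, 0, 0, 0]
}}

```text
clock: 16.65
position: [547.3, 55.4, 287.5]
tool_rot: [-1.352, 1.11, 1.352]
contact_force: [0.5, -1.8, -0.2]
width: 11.4
```

Emit:
{"fn": "play_rows", "kwargs": {
  "deltas": [-0.01, 0.049, 0, 0, 0, 0, 0, 0, 0, 0, 0, 0, 0, 0]
}}

```text
clock: 16.85
position: [547.2, 55.9, 287.5]
tool_rot: [-1.352, 1.11, 1.352]
contact_force: [-0.7, -0.9, -0.3]
width: 11.6
```

Emit:
{"fn": "play_rows", "kwargs": {
  "deltas": [-0.01, 0.049, 0, 0, 0, 0, 0, 0, 0, 0, 0, 0, 0, 0]
}}

```text
clock: 17.05
position: [547.1, 56.4, 287.5]
tool_rot: [-1.352, 1.11, 1.352]
contact_force: [0.6, -1.5, 0.5]
width: 11.4
```

Emit:
{"fn": "play_rows", "kwargs": {
  "deltas": [-0.01, 0.049, 0, 0, 0, 0, 0, 0, 0, 0, 0, 0, 0, 0]
}}

```text
clock: 17.25
position: [547.0, 56.9, 287.5]
tool_rot: [-1.352, 1.11, 1.352]
contact_force: [0.8, -2.1, -0.1]
width: 11.3
```

Emit:
{"fn": "play_rows", "kwargs": {
  "deltas": [-0.01, 0.049, 0, 0, 0, 0, 0, 0, 0, 0, 0, 0, 0, 0]
}}

```text
clock: 17.45
position: [546.9, 57.3, 287.5]
tool_rot: [-1.352, 1.11, 1.352]
contact_force: [0.8, -2.6, -0.7]
width: 11.2
```

Emit:
{"fn": "play_rows", "kwargs": {
  "deltas": [-0.01, 0.049, 0, 0, 0, 0, 0, 0, 0, 0, 0, 0, 0, 0]
}}

```text
clock: 17.65
position: [546.8, 57.8, 287.5]
tool_rot: [-1.352, 1.11, 1.352]
contact_force: [0.3, -2.1, -1.0]
width: 11.3
```

Emit:
{"fn": "play_rows", "kwargs": {
  "deltas": [-0.01, 0.049, 0, 0, 0, 0, 0, 0, 0, 0, 0, 0, 0, 0]
}}

```text
clock: 17.85
position: [546.7, 58.2, 287.5]
tool_rot: [-1.352, 1.11, 1.352]
contact_force: [0.1, -2.7, 0.8]
width: 11.2
```

```bash
cat > av.py <<'E'
from rig import eyes,get_state
import numpy as np
f=[]
for i in range(4):
    eyes.get_image("side");f.append(get_state()["contact_force"])
print(np.mean(f,0).round(2))
E
python3 av.py; python3 st.py
```

```text
[ 0.58 -2.65  0.49]
t 18.05 pos [546.7  58.2 287.5] psi -2.946 down [-0. -0. -1.] F [ 1.09 -2.45  0.45] M [-1.07 -0.17  0.03] w 11.2 j6 -0.19
```

Emit:
{"fn": "play_rows", "kwargs": {
  "deltas": [-0.01, 0.049, 0, 0, 0, 0, 0, 0, 0, 0, 0, 0, 0, 0]
}}

```text
clock: 18.25
position: [546.6, 58.6, 287.5]
tool_rot: [-1.353, 1.111, 1.352]
contact_force: [0.5, -4.8, -0.3]
width: 11.4
```

```bash
python3 av.py; python3 st.py
```

```text
[ 1.15 -4.75 -0.01]
t 18.45 pos [546.6  58.6 287.5] psi -2.946 down [-0.    -0.001 -1.   ] F [ 0.9  -4.83  0.46] M [-1.9  -0.31 -0.02] w 11.2 j6 -0.2
```

Emit:
{"fn": "play_rows", "kwargs": {
  "deltas": [-0.01, 0.049, 0, 0, 0, 0, 0, 0, 0, 0, 0, 0, 0, 0]
}}

```text
clock: 18.65
position: [546.5, 58.9, 287.5]
tool_rot: [-1.353, 1.111, 1.352]
contact_force: [1.7, -6.3, 0.0]
width: 11.1
```

```bash
python3 av.py; python3 st.py
```

```text
[ 0.67 -5.83 -0.34]
t 18.85 pos [546.5  58.9 287.5] psi -2.946 down [-0.    -0.001 -1.   ] F [ 1.73 -6.08 -0.71] M [-2.25 -0.37  0.02] w 11.2 j6 -0.2
```

Rigid contact confirmed: about 5 N per mm of slope at a gentle ~5 N. Turning clockwise in stages.

Emit:
{"fn": "play_rows", "kwargs": {
  "deltas": [0, 0, 0, 0, 0, -0.1, 0, 0, 0, 0, 0, 0, -0.1, 0, 0, 0, 0, 0, 0, -0.1, 0, 0, 0, 0, 0, 0, -0.1, 0, 0, 0, 0, 0, 0, 0, 0]
}}

```text
clock: 19.35
position: [545.9, 58.5, 287.3]
tool_rot: [-1.056, 1.303, 1.056]
contact_force: [-0.9, -6.6, 1.1]
width: 11.5
```

```bash
python3 av.py; python3 st.py
```

```text
[-0.48 -6.88  1.08]
t 19.55 pos [546.   58.5 287.3] psi 2.937 down [-0.002 -0.002 -1.   ] F [-0.48 -7.6   1.43] M [-2.61  0.43  0.05] w 10.9 j6 -0.6
```

Emit:
{"fn": "play_rows", "kwargs": {
  "deltas": [0, 0, 0, 0, 0, -0.1, 0, 0, 0, 0, 0, 0, -0.1, 0, 0, 0, 0, 0, 0, -0.1, 0, 0, 0, 0, 0, 0, -0.1, 0, 0, 0, 0, 0, 0, 0, 0]
}}

```text
clock: 20.05
position: [545.8, 58.4, 287.3]
tool_rot: [-0.753, 1.44, 0.751]
contact_force: [-2.4, -7.5, 0.9]
width: 11.0
```

```bash
python3 av.py; python3 st.py
```

```text
[-1.49 -7.13  1.5 ]
t 20.25 pos [545.9  58.5 287.3] psi 2.537 down [-0.003 -0.002 -1.   ] F [-0.98 -6.21  1.62] M [-2.71  0.57  0.03] w 11.4 j6 -1.0
```

Emit:
{"fn": "play_rows", "kwargs": {
  "deltas": [0, 0, 0, 0, 0, -0.1, 0, 0, 0, 0, 0, 0, -0.1, 0, 0, 0, 0, 0, 0, -0.1, 0, 0, 0, 0, 0, 0, -0.1, 0, 0, 0, 0, 0, 0, 0, 0]
}}

```text
clock: 20.75
position: [545.9, 58.5, 287.3]
tool_rot: [-0.443, 1.528, 0.441]
contact_force: [-0.7, -7.8, 1.2]
width: 11.3
```

```bash
python3 av.py; python3 st.py
```

```text
[-0.97 -7.01  0.91]
t 20.95 pos [545.9  58.5 287.2] psi 2.138 down [-0.002 -0.002 -1.   ] F [-1.11 -7.43  1.3 ] M [-2.7   0.52  0.04] w 11.4 j6 -1.4
```

Emit:
{"fn": "play_rows", "kwargs": {
  "deltas": [0, 0, 0, 0, 0, -0.1, 0, 0, 0, 0, 0, 0, -0.1, 0, 0, 0, 0, 0, 0, -0.1, 0, 0, 0, 0, 0, 0, -0.075, 0, 0, 0, 0, 0, 0, 0, 0]
}}

```text
clock: 21.45
position: [546.0, 58.6, 287.2]
tool_rot: [-0.15, 1.568, 0.148]
contact_force: [-0.9, -7.4, -0.9]
width: 11.2
```

```bash
python3 av.py; python3 st.py
```

```text
[-0.4  -6.81  0.69]
t 21.65 pos [546.   58.5 287.2] psi 1.763 down [-0.002 -0.002 -1.   ] F [ 0.84 -6.56  0.1 ] M [-2.64  0.26  0.01] w 11.4 j6 -1.77
```

Emit:
{"fn": "play_rows", "kwargs": {
  "deltas": [0.01, -0.04, 0, 0, 0, 0, 0, 0, 0, 0, 0, 0, 0, 0]
}}

```text
clock: 21.85
position: [546.1, 58.4, 287.2]
tool_rot: [-0.151, 1.568, 0.15]
contact_force: [-0.9, -6.1, 0.8]
width: 11.4
```

```bash
python3 av.py; python3 st.py
```

```text
[-1.36 -5.6   0.8 ]
t 22.05 pos [546.   58.4 287.2] psi 1.762 down [-0.002 -0.001 -1.   ] F [-1.57 -5.74  0.71] M [-2.25  0.46 -0.01] w 11.2 j6 -1.77
```

Emit:
{"fn": "play_rows", "kwargs": {
  "deltas": [0, 0, 0, 0, 0, 0, 0.17, 0, 0, 0, 0, 0, 0, 0.22, 0, 0, 0, 0, 0, 0, 0.3, 0, 0, 0, 0, 0, 0, 0.4, 0, 0, 0, 0, 0, 0, 0.5, 0, 0, 0, 0, 0, 0, 0.5]
}}

```text
clock: 22.65
position: [546.6, 59.0, 287.5]
tool_rot: [-0.15, 1.565, 0.151]
contact_force: [0.0, 0.3, 0.3]
width: 43.0
```

```bash
python3 av.py; python3 st.py
```

```text
[ 0.06 -0.    0.01]
t 22.85 pos [546.6  58.9 287.5] psi 1.763 down [-0.  0. -1.] F [ 0.82 -0.32  0.87] M [ 0.02 -0.05  0.02] w 42.3 j6 -1.77
```

Emit:
{"fn": "play_rows", "kwargs": {
  "deltas": [0, 0, 1, 0, 0, 0, 0.5, 0, 0, 2, 0, 0, 0, 0.5, 0, 0, 4, 0, 0, 0, 0.5, 0, 0, 4, 0, 0, 0, 0.5, -4, -2, 2, 0, 0, 0, 0.5, -4, -2, 0, 0, 0, 0, 0.5, -4, -2, 0, 0, 0, 0, 0.5, -4, -2, 0, 0, 0, 0, 0.5, -4, -2, 0, 0, 0, 0, 0.5, 0, -4, 0, 0, 0, 0, 0.5, 0, -4, 0, 0, 0, 0, 0.5, 0, 0, 0, 0, 0, 0, 0.5]
}}

```text
clock: 24.05
position: [345.6, -124.3, 418.5]
tool_rot: [-0.147, 1.565, 0.145]
contact_force: [0.4, 0.8, -0.2]
width: 42.4
```

```bash
python3 st.py; python3 - <<'E'
from rig import eyes
import cv2, numpy as np
t=eyes.get_image("top");s=eyes.get_image("side")
cv2.imwrite("pics/t2.png",t[:,:,::-1]);cv2.imwrite("pics/s2.png",s[:,:,::-1])
def z(im,x0,y0,w,h,k):return cv2.convertScaleAbs(cv2.resize(im[y0:y0+h,x0:x0+w,::-1],None,fx=k,fy=k,interpolation=cv2.INTER_CUBIC),alpha=1.3)
cv2.imwrite("pics/zi.png",np.hstack([z(t,200,180,95,80,4),z(s,240,130,95,80,4)]))
E
```

```text
t 24.05 pos [ 345.6 -124.3  418.5] psi 1.757 down [ 0.001 -0.001 -1.   ] F [ 0.41  0.78 -0.16] M [ 0.05 -0.05 -0.01] w 42.4 j6 -1.47
```

View pics/zi.png

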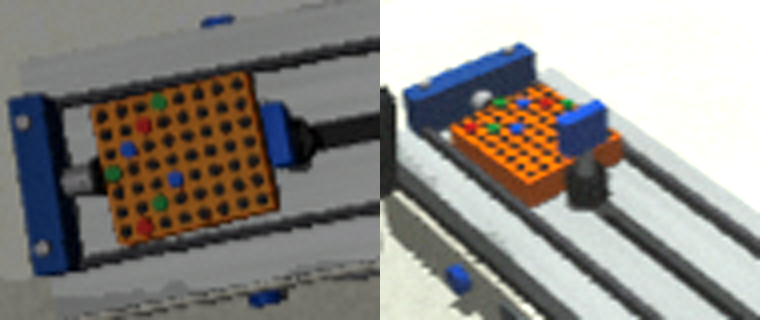

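Top: the rack is against the bumper at about (95,178) in the crop. The bar is across the slot with the collar at the rack's near face. A numeric check of the contact comes next.

```bash
python3 - <<'E'
from fit import *
T=lambda x,y,z,X,Y:("top",x,y,z,200+X/4,180+Y/4)
S=lambda x,y,z,X,Y:("side",x,y,z,240+(X-380)/4,130+Y/4)
fit([T(45,-40,97,92,108),T(-45,-40,97,250,70),T(-45,40,97,280,210),T(45,40,97,115,243),
 S(45,40,97,450,128),S(-45,40,97,530,185),S(-45,-40,97,622,135),S(45,-40,97,540,68)],[535,110,1.77],"rack")
fit([T(6,-17,142.5,263,105),T(-6,-17,142.5,285,101),T(-6,17,142.5,298,162),T(6,17,142.5,275,168),S(6,17,142.5,558,117),S(6,-17,142.5,598,98),S(-6,-17,142.5,607,103),S(-6,17,142.5,567,124)],[546,58,1.77],"bar")
E
python3 - <<'E'
import cv2,numpy as np
# did the bystanders stay?  (top view, first vs now)
a=cv2.imread("pics/top0.png").astype(int);b=cv2.imread("pics/t2.png").astype(int)
for n,(x,y,w,h) in dict(bottle=(405,140,30,32),box=(252,98,40,48),holder=(430,230,22,38),timer=(368,284,36,36)).items():
    print(n,np.abs(a-b)[y:y+h,x:x+w].mean().round(1))
E
```

```text
rack both [535.201, 112.5, 1.805] res [-0.2, -1.1, -0.3, -0.5, -0.4, -0.6, 1.0, 0.2, -1.0, -0.2, -1.1, 0.2, -0.1, 0.7, 0.1, 4.0]
rack top [534.201, 112.449, 1.795] res 0.51
rack side [537.412, 114.21, 1.829] res 1.27
bar both [545.479, 53.275, 1.799] res [-0.2, -0.7, -0.2, -0.9, -0.1, -0.4, 0.0, -0.7, -1.4, 1.0, -0.7, 0.7, -0.0, 1.4, -0.7, 1.3]
bar top [544.044, 52.975, 1.794] res 0.13
bar side [549.206, 57.096, 1.825] res 0.36
bottle 4.6
box 4.3
holder 8.1
timer 21.9
```

Top and side fits disagree by a few mm, so the corner picks from that crop are too coarse. I'll clear the arm from view and measure again more precisely.

Emit:
{"fn": "play_rows", "kwargs": {
  "deltas": [-0.6, 4.6, 0, 0, 0, 0, 0.5, -0.6, 4.6, 0, 0, 0, 0, 0.5, -0.6, 4.6, 0, 0, 0, 0, 0.5, -0.6, 4.6, 0, 0, 0, 0, 0.5, -0.6, 4.6, 0, 0, 0, 0, 0.5, -0.6, 4.6, 0, 0, 0, 0, 0.5, -1.2, 4.6, 0, 0, 0, 0, 0.5, -1.2, 4.6, 0, 0, 0, 0, 0.5, -1.2, 4.6, 0, 0, 0, 0, 0.5, -1.2, 4.6, 0, 0, 0, 0, 0.5, -1.2, 4.6, 0, 0, 0, 0, 0.5, -1.2, 4.6, 0, 0, 0, 0, 0.5]
}}

```text
clock: 25.35
position: [236.2, 433.4, 418.0]
tool_rot: [-0.152, 1.565, 0.153]
contact_force: [0.5, 0.7, -0.4]
width: 42.8
```

```bash
python3 st.py; python3 - <<'E'
from rig import eyes
from fit import *
import cv2
from scipy.ndimage import map_coordinates
for n,o in(("top","t3"),("side","s3")): cv2.imwrite(f"pics/{o}.png",eyes.get_image(n)[:,:,::-1])
a=cv2.imread("pics/top0.png").astype(int);b=cv2.imread("pics/t3.png").astype(int)
for n,(x,y,w,h) in dict(bottle=(405,140,30,32),box=(252,98,40,48),holder=(430,230,14,38),timer=(368,284,36,36)).items(): print(n,np.abs(a-b)[y:y+h,x:x+w].mean().round(1))
# model outlines: rack touching bumper at pushed hypothesis, collar and bar, on the zoomed pictures
e=np.array([np.cos(1.77),np.sin(1.77)]);nn=np.array([-e[1],e[0]])
def W(lx,ly,z):
    o=np.array([549.4,32.4]) # shaker origin, top-camera frame
    return [*(o+lx*e+ly*nn),z]
# rack edges along slot axis from orange mask rectified on plane z=97 (before and after), both cameras
for cam,f0,f1,o in(("top","top0","t3",(549.4,32.6)),("side","side0","s3",(552.2,33))):
  for f in(f0,f1):
    im=cv2.imread(f"pics/{f}.png").astype(float)
    lx=np.arange(-40,150,.5);ly=np.arange(-34,35,2.)
    P=np.array([[*(np.array(o)+x*e+y*nn),97] for y in ly for x in lx]);uv=proj(cam,P)
    c=[map_coordinates(im[:,:,k],[uv[:,1],uv[:,0]],order=1).reshape(len(ly),-1) for k in range(3)]
    m=((c[2]-c[0])>0.45*c[2])
    fr=[lx[np.where(r)[0].max()] for r in m if r.any()];bk=[lx[np.where(r)[0].min()] for r in m if r.any()]
    print(cam,f,"front",np.median(fr),"back",np.median(bk),"len",np.median(fr)-np.median(bk))
def z(f,x0,y0,w,h,k):
    c=cv2.convertScaleAbs(cv2.resize(cv2.imread(f)[y0:y0+h,x0:x0+w],None,fx=k,fy=k,interpolation=cv2.INTER_CUBIC),alpha=1.4)
    for x in range(-(-x0//10)*10,x0+w,10): cv2.putText(c,str(x),((x-x0)*k,10),0,.33,(0,0,255),1);cv2.line(c,((x-x0)*k,0),((x-x0)*k,4),(0,255,0),1)
    for y in range(-(-y0//10)*10,y0+h,10): cv2.putText(c,str(y),(5,(y-y0)*k+4),0,.33,(0,0,255),1);cv2.line(c,(0,(y-y0)*k),(4,(y-y0)*k),(0,255,0),1)
    return c
A=z("pics/t3.png",200,190,86,55,9)
B=np.hstack([z("pics/top0.png",200,190,50,40,5),z("pics/s3.png",245,140,70,20,7)[:200,:] if 0 else np.zeros((200,524,3),np.uint8)])[:, :774]
cv2.imwrite("pics/zj.png",np.vstack([A[:400],B]))
E
```

```text
t 25.35 pos [236.2 433.4 418. ] psi 1.765 down [ 0.     0.001 -1.   ] F [ 0.46  0.66 -0.36] M [ 0.03 -0.1  -0.01] w 42.8 j6 -2.77
bottle 1.0
box 0.9
holder 2.7
timer 0.9
top top0 front 86.0 back -4.5 len 90.5
top t3 front 128.5 back 37.0 len 91.5
side side0 front 88.0 back -22.0 len 110.0
side s3 front 130.0 back 24.5 len 105.5
```

View pics/zj.png

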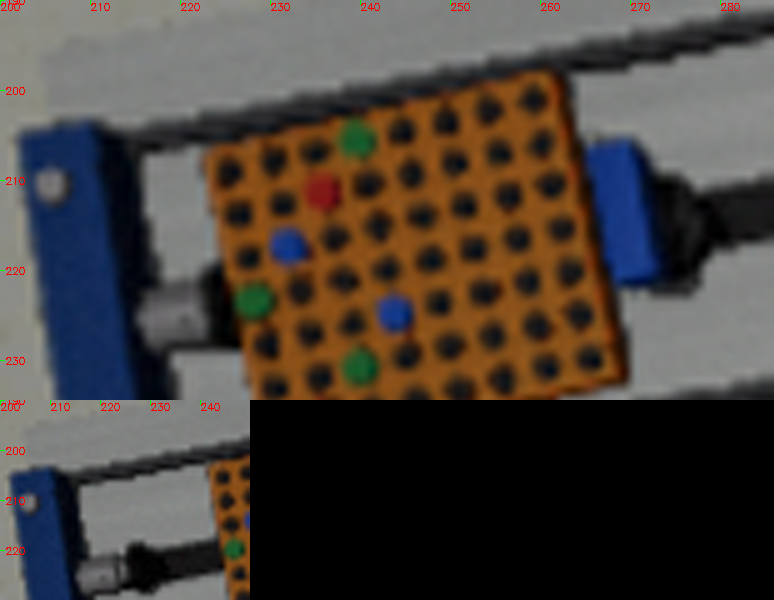

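```bash
python3 - <<'E'
from fit import *
import cv2
from scipy.ndimage import map_coordinates
e=np.array([np.cos(1.77),np.sin(1.77)]);nn=np.array([-e[1],e[0]])
def rect(cam,f,o,z,lx,ly):
    im=cv2.imread(f"pics/{f}.png").astype(float)
    P=np.array([[*(np.array(o)+x*e+y*nn),z] for y in ly for x in lx]);uv=proj(cam,P)
    return [map_coordinates(im[:,:,k],[uv[:,1],uv[:,0]],order=1).reshape(len(ly),-1) for k in range(3)]
lx=np.arange(100,160,2.)
for cam,fs,o in(("top",("top0","t3"),(549.4,32.6)),):
  for f in fs:
    g=np.mean(rect(cam,f,o,88,lx,np.arange(-3,4,1.)),axis=0).mean(0)
    print(cam,f,dict(zip(lx.astype(int).tolist(),g.astype(int).tolist())))
# stop face cross-check & bar top
for cam,f,o in(("top","t3",(549.4,32.6)),("side","s3",(552.2,33))):
    lx=np.arange(-10,60,.5);ly=np.arange(-40,41,1.)
    b,g,r=rect(cam,f,o,142.5,lx,ly);m=(b>2.0*r)&(b>80)
    # top face is brightest blue
    print(cam,"bar blue max",b[m].max());m2=m&(b>0.75*b[m].max())
    ys,xs=np.where(m2);rc=cv2.minAreaRect(np.c_[lx[xs],ly[ys]].astype(np.float32));print(cam,"bar rect",np.round(np.array(rc[0]),1),np.round(rc[1],1),round(rc[2],1))
# known bar in holder, same mask, for bias (TCP at grasp 472.4,-358.8)
E
```

```text
top top0 {100: 15, 102: 14, 104: 14, 106: 14, 108: 15, 110: 14, 112: 12, 114: 5, 116: 1, 118: 2, 120: 2, 122: 1, 124: 1, 126: 4, 128: 6, 130: 16, 132: 39, 134: 53, 136: 38, 138: 64, 140: 70, 142: 67, 144: 68, 146: 71, 148: 70, 150: 69, 152: 62, 154: 34, 156: 10, 158: 21}
top t3 {100: 34, 102: 31, 104: 37, 106: 48, 108: 54, 110: 40, 112: 28, 114: 28, 116: 39, 118: 48, 120: 34, 122: 32, 124: 33, 126: 35, 128: 33, 130: 18, 132: 4, 134: 5, 136: 17, 138: 49, 140: 68, 142: 66, 144: 67, 146: 70, 148: 70, 150: 68, 152: 64, 154: 33, 156: 12, 158: 22}
top bar blue max 96.89393298606466
top bar rect [23.8 -0.5] [31.   8.5] 90.0
side bar blue max 173.91773469597285
side bar rect [32.3 11.4] [54.  31.1] 49.1
```

The bumper's rear edge moved about 6 mm in. The bar is at 90° to the slot, and the bar-to-rack distance of 13.2 mm against 14 nominal means contact within error. The bystanders haven't moved, so I'm handing in.

```bash
python3 -c "
from rig import order; print(order.finish_job())"
```

```text
the job is handed in; nothing more can be done
None
```

The rack is clamped and the job is handed in. The robot clock read about 25 s of the 64 s allowed at the last check.

I took the stud from its holder and lowered it into the slot until the collar met the deck at the predicted height (TCP z 287.2 mm). I then slid the rack about 42 mm until the force rose steeply at about 5 N. After that I turned the stud 90° clockwise, with the force reaching about 7 N. I eased it to about 5.6 N, opened the gripper and moved clear.

Last checks:
- **Bumper:** its rear edge moved about 6 mm in the top view, so it is pushed all the way in within measurement error. The rack front is about 21 mm from the stop face, inside the stated 20 to 50 mm.
- **Stud:** the bar lies at 90° to the slot. The bar-to-rack distance measured 13.2 mm against 14 mm nominal, which I read as touching. No picture shows the contact directly.
- **Other things:** before and after pictures of the bottle, box, holder and timer matched once the arm was out of view.

Checks that disagreed:
- **Cameras:** my first rack and stud fits after release differed between the two cameras by up to 5 mm because I picked corners from a coarse crop. The final side-view fit of the bar was unusable.
- **Stud position:** the top camera put the stud about 2 mm further back than the arm did at release. The rack was off by a similar amount. I took this as calibration error, but a slight springback is not fully ruled out.

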